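# Lever open the spice tin and hold up its carrier

### The arm

A 6-joint arm with a two-finger parallel gripper is mounted at the origin on the work surface. World frame = base frame: x ahead of the robot, y to its left, z up, the work surface at z = 0. Lengths are in m, angles in degrees, forces in N, time in s.
With the tool pointing down it reaches from about 0.375 to 0.9 m from the base axis. Payload 3.1 kg.
Tool frame: the origin (TCP) lies where the fingers leave the gripper's body, on its centre line; the fingertips stand 73 mm ahead of it and the grasp point (between the pads) lies 54 mm ahead of it; z points along the fingers, y is the direction in which the jaws open and shut (so a half turn about z gives the same grasp; the last joint's range is limited). The gripper opens to 85 mm and grips with 20 to 120 N. Pads are 22 mm wide; open, the fingers measure 114 mm over their backs; the gripper's body (76 mm by 85 mm) begins 54 mm behind the grasp point. The pads swing forward as they close: fully open they stand 13 mm farther back than shut.
Start: joints at [56.465, 30.224, 82.088, -0, 67.689, -10.227], TCP at [0.247, 0.574, 0.304] pointing down, gripper open.
Joint ranges: [-176.69, 176.69], [-43.24, 126.21], [12.49, 139.97], [-82, 262], [0, 151.66], [-163.58, 163.58]. Speed limits (degrees/s): [159.86, 159.86, 180, 180, 180, 180].

### API

Orientations are given as [roll, pitch, yaw] about the fixed x, y, z axes, in that order (R = Rz(yaw) Ry(pitch) Rx(roll)).
In Python, from cell import * gives the robot as it stands. The module is installed in compiled form; this text tells all that it offers.
- The arm moves only by the shell command python3 -m jog 'ROWS' [FORCE]. ROWS is JSON, a list that holds one entry, the list of rows, each a list of 7 numbers: the finger opening in cm, from 0 to 8.54, then the shift along the tool's x, y, z in cm, then the turn, a rotation vector about the tool's x, y, z in rad. A call has 1 to 5 rows; each row is the pose to reach, as a shift and turn from the pose commanded when the call began, along the tool's axes at that moment; what a row does not reach only later rows make up. A row lasts 1/10 s, in which the tool goes at most 50 mm and 8.59 degrees, less where a joint would pass 70% of its speed; a pose out of reach is approached as far as the arm can. A call with a gripper value outside its range is refused whole. The fingers move at their own pace and stop on an object; FORCE is the grip in N (left out, the last holds). Time passes only in rows, so rows that repeat a pose let the fingers close. It gives the time, the measured TCP pose, the force and the opening at its end, in the units of the state.
- sense(): the state, without advancing time (a new reading comes with each control period).
- get_image(name): name is "side" or "top" or "wrist"; returns a dict with "frame" (384x512x3 uint8, blue, green, red), "depth" (384x512 float32, m along the optical axis (not along the pixel's ray), 0 where there is no reading), "fx", "fy", "cx", "cy" (pixels), "eye" and "rotation" of the camera in the world; the wrist camera has in their place "tool_from_camera" (4x4, takes a point from camera to tool coordinates, whose origin is the TCP and whose axes are the flange's). Camera axes: x right, y up, looking along -z (the intrinsics and any distortion apply to the point x, -y, -z); pixel columns grow to the right and rows downward; lengths in m; the calibration is good to about 2 mm. A picture is of the moment at which its call begins: read the wrist's pose just before it.
- finish_job(): hands the job in, once; it reports no verdict.
The state is a dict: "clock": time; "joints": joint angles; "joint_velocities": joint speeds; "joint_torque": joint torques, N m; "tcp_pos": TCP position; "orientation": TCP orientation; "wrist_force": force on the tool from outside, world axes, zero at the start; "wrist_torque": the same for the moment, N m; "opening": opening from 0.0 (shut) to 1.0 (fully open).
Only numpy, scipy, OpenCV 4.12 (cv2) and the standard library are available. Lean on these libraries where they do the work, as an engineer would, in place of code of your own. Each camera call takes 0.05 s, during which the arm holds its last target. There are 200 camera calls.

### The job

Pick up the spreader knife from the wooden board, slip its blade under the overhanging edge of the spice tin's brass lid and lever the lid open with it until it stands nearly upright, keeping the gripper itself off the tin until then; then lay the knife gently back on the board. Next take the wooden carrier by its top bar, lift it straight out of the tin with both spice jars standing in it, and finish while holding it level and still in the air, well above the tin's rim. Leave the mug, storage jar, bowl, pepper mill and spoon where they are.

Things in the scene. Friction and masses are not known exactly. Their poses are not given: they have to be found in the camera images.
- caddy: spice tin: dark steel open box 150 x 150 x 115 high, walls 4, floor 5 thick, standing fixed on the worktop. Origin: centre of its underside; z up; +x from the front wall (paper label) to the hinge wall. In the middle of the front wall's top is a notch 70 wide and 14 deep (y -35 to 35, z 101 to 115), just under the lid, for a blade; the tin is empty but for the carrier
- lid (a joint): the tin's lid: flat brass plate 162 x 154 x 6, without a handle, hinged along the top of the tin's +x wall and overhanging the front wall by 12. 0 = shut, grows as the front edge rises, 1.57 = upright, stop at 1.8. Its mass is 0.12 kg; the hinge is stiff enough that the lid stays where it is left; about 1.5 N upward at the front edge opens it
- lid_hinge (a point): point on the lid's hinge line, at its middle, at the height of the lid's underside (115 above the worktop), 75 from the tin's centre along its +x
- lid_edge (a point): middle of the front edge of the lid's underside, 162 from the hinge line; moves with the lid
- knife: spreader knife, 200 long, lying on the board: black handle 100 x 14 wide x 16 high along -x, flat steel blade 100 x 24 wide x 3 thick along +x, undersides of both flush. Origin: on the underside where blade meets handle; +x towards the blade's tip, z up. 70 g; balances on the handle about 23 behind the origin
- knife_grip (a point): where to grip the knife: in the middle of the handle's section, 25 behind the origin, 8 above the underside
- knife_tip (a point): middle of the blade's end, 100 ahead of the origin, 1.5 above the underside (mid-thickness)
- board: dark wooden chopping board 200 (x) x 300 (y) x 16 high, fixed. Origin: centre of its underside
- tray: loose wooden carrier standing in the tin: tray 124 x 124, floor 5 thick, rim 14 high, with two end posts at x = -54 and 54 (16 wide) joined by a bar along its x axis, 12 wide (y) x 16 high, its top 86 above the origin (about 91 above the worktop at the start). Origin: centre of its underside; z up. About 150 g, jars extra; between the posts the bar is free
- tray_bar (a point): centre of the carrier's bar, 78 above the carrier's underside: where to grip it
- jar_a: loose amber spice jar with red cap, 34 diameter x 45 high, about 60 g, standing in the carrier beside the bar, its axis 36 from the bar's. Origin: centre of its underside, z up
- jar_b: loose green spice jar with yellow cap, same size, on the other side of the bar
- mug: blue mug 80 diameter x 90 high; origin: centre of its underside; leave alone
- storage_jar: glass jar with copper lid, 84 diameter x 120 high; origin: centre of its underside; leave alone
- bowl: white bowl 120 diameter x 55 high; origin: centre of its underside; leave alone
- pepper_mill: wooden pepper mill 54 diameter x 155 high; origin: centre of its underside; leave alone
- spoon: spoon lying on the worktop; leave alone

How it is judged (in metres and radians):
On the way, in this order (a step that is already met when the one before it is completed fails the run):
1. the knife lifts the lid off the rim (value of joint lid above 0.12 rad and contact force between knife and caddy above 0.1 N), for 0.1 s.
2. the lid stands nearly upright (over 1.2 rad) (value of joint lid above 1.2 rad), for 0.2 s.
3. the knife lies on the board again, let go (x of knife in the frame of board between -0.11 and 0.11 m and y of knife in the frame of board between -0.16 and 0.16 m and height (world z) of knife below 0.035 m and contact force between the fingers and knife below 0.05 N and linear speed of knife below 0.03 m/s), for 0.2 s.
4. the carrier, with both jars standing in it, is held level and still, clear above the tin (height (world z) of tray above 0.14 m and angle between tray's own z axis and vertical below 0.12 rad and linear speed of tray below 0.03 m/s and angular speed of tray below 0.2 rad/s and contact force between the fingers and tray above 1 N and contact force between tray and caddy below 0.1 N and horizontal distance between each of jar_a, jar_b and tray below 0.065 m and z of jar_a in the frame of tray between 0 and 0.02 m and angle between each of jar_a, jar_b's own z axis and vertical below 0.25 rad and z of jar_b in the frame of tray between 0 and 0.02 m), for 1 s.
At the end, for the whole second after the job is handed in: Carrier in the fingers, its underside over 140 mm above the worktop, not touching the tin, tilt under 0.12 rad, slower than 0.03 m/s, both jars standing in it; knife let go on the board (origin within 10 mm of its area); lid open by more than 1.1 rad (all of step 3 and all of step 4 and value of joint lid above 1.1 rad); the arm keeps its last pose, push and grip.
It fails at once if the gripper touches the tin or its lid before the lid is open (below 0.8 rad) (value of joint lid below 0.8 rad and contact force between the arm and caddy above 1 N).
It fails at once if the knife is dropped (falls at over 0.8 m/s) (contact force between the fingers and knife below 0.05 N and linear speed of knife above 0.8 m/s).
It fails at once if the carrier is tipped by more than 0.3 rad (angle between tray's own z axis and vertical above 0.3 rad).
It fails at once if a spice jar falls over (angle between any of jar_a, jar_b's own z axis and vertical above 0.6 rad).
It fails at once if a bystander is moved by more than 30 mm (distance of any of mug, storage_jar, bowl, pepper_mill, spoon from where it was at the start of the episode above 0.03 m).
It also fails if it takes over 67 s, if anything falls off the work surface, if the arm or the gripper's body presses on something with over 40 N, if the wrist force passes 120 N, or if a joint passes its speed limit or range.

## Working session

There is one attempt and no reset: what is moved stays moved. The work goes in short steps, Python scripts to look and compute and a shell command to move; the robot and the scene stay as the last step left them, time stands still between calls to the robot, and variables do not carry over. Pictures are saved under pics/ and viewed, about 8 in all and at most 12, crops included, and the job is handed in when it is done.

```bash
mkdir -p pics
cat > h.py <<'E'
from cell import *
import numpy as np, cv2
from scipy.spatial.transform import Rotation as R
def T():
    s=sense(); M=np.eye(4); M[:3,:3]=R.from_euler('xyz',s['orientation'],degrees=True).as_matrix(); M[:3,3]=s['tcp_pos']; return M
def cloud(name):
    M=T(); g=get_image(name); d=g['depth']; v,u=np.mgrid[:384,:512]
    p=np.stack([(u-g['cx'])/g['fx']*d,-(v-g['cy'])/g['fy']*d,-d],-1)
    if name=='wrist':
        C=M@np.array(g['tool_from_camera']); p=p@C[:3,:3].T+C[:3,3]
    else: p=p@np.array(g['rotation']).T+np.array(g['eye'])
    p[d==0]=np.nan
    return g['frame'],p
E
python3 - <<'E'
from h import *
print(sense())
for n in('side','top'):
    f,p=cloud(n); np.save(n+'.npy',p); cv2.imwrite(f'pics/{n}.png',f)
    g=get_image(n); print({k:g[k] for k in g if k not in('frame','depth')})
a=cv2.imread('pics/top.png');cv2.imwrite('pics/top2.png',cv2.resize(a,(800,600)))
E
```

```text
{'clock': 0.0, 'joints': array([ 5.64652149e+01,  3.02765044e+01,  8.21554312e+01,  1.07000706e-03,
        6.76878053e+01, -1.02292960e+01]), 'joint_velocities': array([-0.00573621,  0.01543353, -0.01905101,  0.13615295, -0.02510702,
       -0.00744539]), 'joint_torque': array([ 4.32598590e-04, -4.42344511e+01, -1.78028011e+01, -3.16824262e-04,
        8.48341326e-03,  1.01151676e-05]), 'tcp_pos': array([0.2469535 , 0.57354699, 0.30296514]), 'orientation': array([-1.79882338e+02, -2.22378391e-02,  1.56694081e+02]), 'wrist_force': array([-0.05013732,  0.27476725,  0.48116561]), 'wrist_torque': array([0.00058814, 0.01669377, 0.01775774]), 'opening': 0.9984784161860912}Traceback (most recent call last):
  File "<stdin>", line 4, in <module>
  File "h.py", line 11, in cloud
    else: p=p@np.array(g['rotation']).T+np.array(g['eye'])
            ~~~~~~~~~~~~~~~~~~~~~~~~~~~^~~~~~~~~~~~~~~~~~~
ValueError: operands could not be broadcast together with shapes (384,512) (3,)
```

```bash
sed -i "s/p@np.array(g\['rotation'\]).T/p@rot(g['rotation']).T/" h.py
cat >> h.py <<'E'
def rot(r):
    r=np.array(r,float); return r if r.shape==(3,3) else (R.from_euler('xyz',r,degrees=True) if len(r)==3 else R.from_quat(r)).as_matrix()
E
python3 - <<'E'
from h import *
for n in('side','top','wrist'):
    g=get_image(n); print(n,{k:g[k] for k in g if k not in('frame','depth')})
    if n=='wrist': continue
    f,p=cloud(n); np.save(n+'.npy',p); cv2.imwrite(f'pics/{n}.png',f)
    print(np.nanmedian(p.reshape(-1,3),0), [p[v,u].round(3) for v,u in((190,250),(300,100),(300,400))])
a=cv2.imread('pics/top.png');cv2.imwrite('pics/top2.png',cv2.resize(a,(800,600)))
E
```

```text
side {'fx': 394.31979402673926, 'fy': 394.31979402673926, 'cx': 249.0369357759171, 'cy': 194.7820485112226, 'eye': array([ 0.15347515, -0.41487619,  0.76811332]), 'rotation': array([ 43.39203764,   0.64707318, -39.88786989])}
[ 6.25253661e-01  1.87373025e-01 -3.79407019e-04] [array([0.552, 0.07 , 0.121]), array([0.169, 0.117, 0.001]), array([ 0.659, -0.298,  0.   ])]
top {'fx': 468.41797118074123, 'fy': 468.41797118074123, 'cx': 254.15149744808264, 'cy': 187.7253631899005, 'eye': array([0.34870613, 0.06813929, 1.4176893 ]), 'rotation': array([ 7.75237209e+00,  8.76684755e-02, -9.14117235e+01])}
[0.52843742 0.06139217 0.00162694] [array([0.519, 0.077, 0.124]), array([0.233, 0.477, 0.161]), array([ 0.196, -0.356,  0.003])]
wrist {'fx': 306.2472649804709, 'fy': 306.2472649804709, 'cx': 256.49792774325476, 'cy': 194.03139464022337, 'tool_from_camera': array([[-7.95893857e-05,  9.47530473e-01,  3.19665444e-01,
         8.14028755e-02],
       [ 9.99999904e-01, -6.21661207e-05,  4.33245678e-04,
         5.53826181e-05],
       [ 4.30385843e-04,  3.19665447e-01, -9.47530378e-01,
        -7.04049678e-02],
       [ 0.00000000e+00,  0.00000000e+00,  0.00000000e+00,
         1.00000000e+00]])}
```

View pics/top2.png

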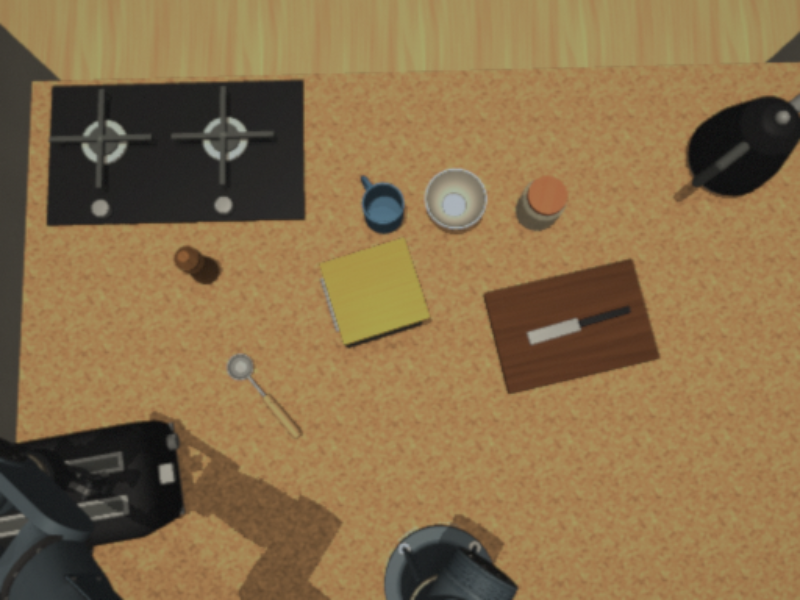

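Run:
```python
from h import *
a=cv2.imread('pics/top.png');b=cv2.imread('pics/side.png')
cv2.imwrite('pics/c1.png',cv2.resize(b,(800,600)))
c=a[140:270,190:440]; cv2.imwrite('pics/c2.png',cv2.resize(c,None,fx=3.2,fy=3.2,interpolation=cv2.INTER_CUBIC))
p=np.load('top.npy');z=p[...,2]
m=(abs(z-.121)<.006)&(p[...,0]>.4)&(p[...,0]<.65)&(abs(p[...,1]-.08)<.13)
# lid by rect
n,l,st,c=cv2.connectedComponentsWithStats(m.astype(np.uint8)); i=1+st[1:,4].argmax(); q=p[l==i]
r=cv2.minAreaRect(q[:,:2].astype(np.float32)*1000); print('lid',r,cv2.boxPoints(r),np.median(q[:,2]))
m=(z>.01)&(z<.045)&(p[...,0]>.3)&(p[...,0]<.65)&(p[...,1]>-.4)&(p[...,1]<-.05)
n,l,st,c=cv2.connectedComponentsWithStats(m.astype(np.uint8)); i=1+st[1:,4].argmax(); q=p[l==i]
r=cv2.minAreaRect(q[:,:2].astype(np.float32)*1000); print('board',r,np.median(q[:,2]))
```

```text
lid ((532.537841796875, 109.5071792602539), (154.92025756835938, 167.97608947753906), 16.174169540405273) [[434.74805  168.59378 ]
 [481.53918    7.266285]
 [630.32764   50.420578]
 [583.5365   211.74808 ]] 0.12183881409779018
board ((470.65289306640625, -266.515625), (199.93772888183594, 300.3729248046875), 11.662959098815918) 0.017342841779267815
```

View pics/c2.png

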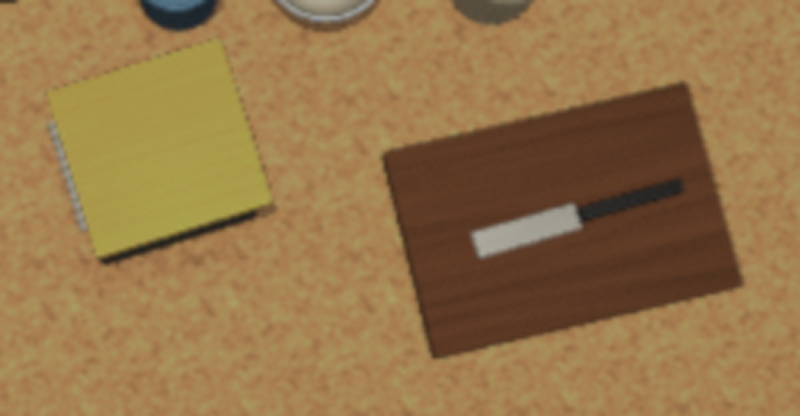

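View pics/c1.png

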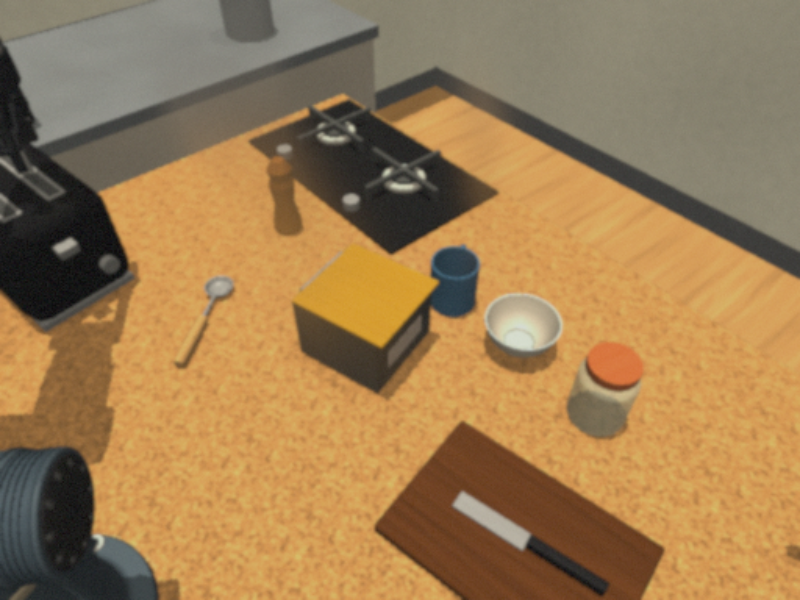

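The label (c1 ≈(405,340)) is on the tin's side facing the board, so the hinge lies on the far +y side. In the enlarged top crop the blade tip is at ≈(476,245), the blade/handle joint at ≈(580,216) and the handle end at ≈(682,186), so the blade points toward the tin.

```bash
cat >> h.py <<'E'
def pix(g,u,v,z,C=None):
    if C is None: Rm=rot(g['rotation']); e=np.array(g['eye'])
    else: Rm=C[:3,:3]; e=C[:3,3]
    d=Rm@np.array([(u-g['cx'])/g['fx'],-(v-g['cy'])/g['fy'],-1]); return e+d*(z-e[2])/d[2]
def go(p,rpy):
    "shift (cm) and rotvec in tool axes from the present pose to TCP p, rpy deg"
    M=T(); Rt=R.from_euler('xyz',rpy,degrees=True).as_matrix()
    print('shift cm',(M[:3,:3].T@(np.array(p)-M[:3,3])*100).round(2),'rotvec',R.from_matrix(M[:3,:3].T@Rt).as_rotvec().round(4))
TA=106.17; X=np.array([np.cos(np.radians(TA)),np.sin(np.radians(TA)),0]); Y=np.array([-X[1],X[0],0]); TIN=np.array([.5317,.1124,0])
def tin(x,y,z): return TIN+X*x+Y*y+np.array([0,0,z])
E
python3 - <<'E'
from h import *
g=get_image('top')
f=lambda u,v,z:pix(g,190+u/3.2,140+v/3.2,z)
t=f(476,245,.019);j=f(580,216,.025);j2=f(580,216,.019);e=f(682,186,.032)
print(t,j2,j,e,np.linalg.norm((t-j2)[:2]),np.linalg.norm((e-j)[:2]))
p=np.load('top.npy');m=(p[...,2]>.026)&(p[...,2]<.045)&(np.hypot(p[...,0]-.47,p[...,1]+.28)<.12)
q=p[m];print(m.sum(),q.mean(0),cv2.minAreaRect(q[:,:2].astype(np.float32)*1000))
v=t-e; a=np.degrees(np.arctan2(v[1],v[0]));print(a)
E
```

```text
[ 0.44591007 -0.18494397  0.019     ] [ 0.47064325 -0.28356086  0.019     ] [ 0.47012017 -0.28205216  0.025     ] [ 0.49511678 -0.37668964  0.032     ] 0.10167114233752328 0.0978830015219117
171 [ 0.48217793 -0.32198347  0.03244175] ((443.8252868652344, -285.832275390625), (211.1312255859375, 118.02172088623047), 89.5446548461914)
104.39293236094522
```

Run:
```python
from h import *
o=sense()['orientation']
go([.48,.13,.30],o); 
M=T();print((M[:3,:3].T@(np.array([.4765,-.3072,.22])-np.array([.48,.13,.30]))*100).round(2))
go([.48,.13,.30],[180,0,104.3])
```

```text
shift cm [-38.94 -31.55   0.38] rotvec [0. 0. 0.]
[-16.98 -40.29   8.02]
shift cm [-38.94 -31.55   0.38] rotvec [-6.000e-04  2.000e-04  9.144e-01]
```

```bash
python3 -m jog '[[[8.5,-4,-3.2,0,0,0,0],[8.5,-8,-6.4,0,0,0,0],[8.5,-12,-9.6,0,0,0,0],[8.5,-16,-12.8,0,0,0,0],[8.5,-19.4,-15.8,0,0,0,0]]]'
python3 -m jog '[[[4,-4,-3.2,0,0,0,0],[4,-8,-6.4,0,0,0,0],[4,-12,-9.6,0,0,0,0],[4,-16,-12.8,0,0,0,0],[4,-19.4,-15.8,0,0,0,0]]]'
python3 -m jog '[[[4,-1.7,-4,0.8,0,0,0],[4,-3.4,-8,1.6,0,0,0],[4,-5.1,-12,2.4,0,0,0],[4,-6.8,-16,3.2,0,0,0],[4,-8.5,-20,4,0,0,0]]]'
python3 -m jog '[[[4,-1.7,-4,0.8,0,0,0],[4,-3.4,-8,1.6,0,0,0],[4,-5.1,-12,2.4,0,0,0],[4,-6.8,-16,3.2,0,0,0],[4,-8.5,-20,4,0,0,0]]]'
python3 -m jog '[[[4,0,0,0,0,0,0.15],[4,0,0,0,0,0,0.3],[4,0,0,0,0,0,0.45],[4,0,0,0,0,0,0.6],[4,0,0,0,0,0,0.75]]]'
python3 -m jog '[[[4,0,0,0,0,0,0.15],[4,0,0,0,0,0,0.164],[4,0,0,0,0,0,0.164]]]'
python3 - <<'E'
from h import *
f,p=cloud('wrist'); cv2.imwrite('pics/w1.png',cv2.resize(f,(800,600))); np.save('w1.npy',p)
s=sense();print(s['clock'],s['tcp_pos'],s['orientation'],s['opening'])
go([.4765,-.3072,.13],[180,0,104.3])
E
```

```text
clock: 0.85
tcp_pos: [0.3636, 0.3508, 0.3041]
orientation: [180.0, 0.0, 156.7]
wrist_force: [1.5, -0.1, -0.1]
opening: 0.993
clock: 1.35
tcp_pos: [0.4793, 0.1288, 0.3043]
orientation: [180.0, 0.1, 156.7]
wrist_force: [0.8, 0.3, -0.0]
opening: 0.465
clock: 1.85
tcp_pos: [0.4772, -0.0885, 0.2639]
orientation: [180.0, 0.0, 156.7]
wrist_force: [0.3, 0.6, 0.3]
opening: 0.47
clock: 2.35
tcp_pos: [0.476, -0.3059, 0.2237]
orientation: [-180.0, 0.0, 156.7]
wrist_force: [0.7, 0.2, -0.0]
opening: 0.47
clock: 2.85
tcp_pos: [0.4762, -0.3041, 0.2239]
orientation: [180.0, 0.0, 113.4]
wrist_force: [-0.4, 0.1, 0.0]
opening: 0.469
clock: 3.15
tcp_pos: [0.4763, -0.304, 0.224]
orientation: [180.0, 0.0, 104.5]
wrist_force: [0.0, -0.2, -0.4]
opening: 0.467
3.2 [ 0.47625653 -0.30398127  0.22397144] [1.79996444e+02 8.74114257e-03 1.04468068e+02] 0.46798294733238915
shift cm [-0.32 -0.06  9.4 ] rotvec [0.0001 0.0002 0.0029]
```

View pics/w1.png

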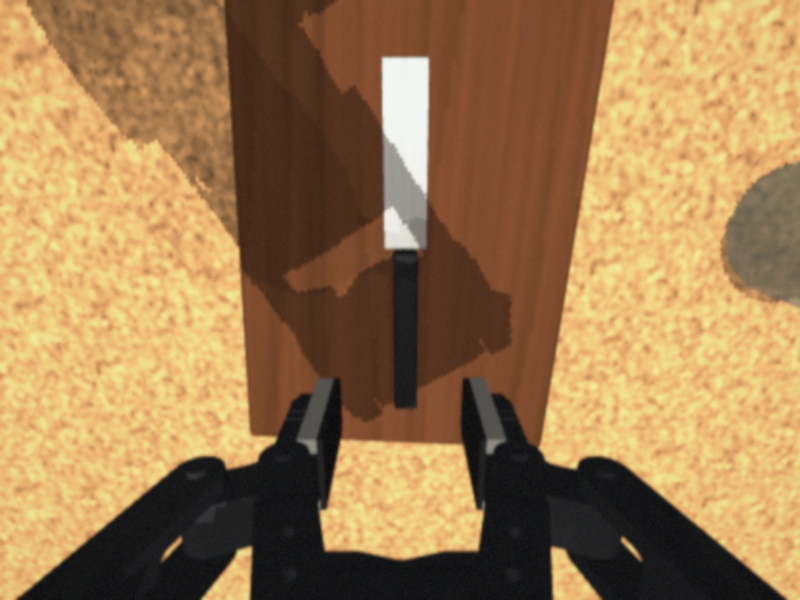

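The wrist view shows the knife running straight up the image: tip (405,57), joint (405,249) and handle end (405,407). The fingers straddle its line.

Run:
```python
from h import *
M=T(); g=get_image('wrist'); C=M@np.array(g['tool_from_camera'])
k=.64
t,j,j2,e=[pix(g,u*k,v*k,z,C) for u,v,z in((405,57,.019),(405,249,.019),(405,249,.032),(405,407,.032))]
for q in(t,j,j2,e): print(q.round(4),((M[:3,:3].T@(q-M[:3,3]))*100).round(2))
v=t-j;print(np.linalg.norm(v),np.linalg.norm(j2-e),np.degrees(np.arctan2(v[1],v[0])))
p=np.load('w1.npy');q=(p-M[:3,3])@M[:3,:3]
m=(abs(q[...,1])<.06)&(q[...,2]<.1)&(q[...,2]>0.03)&(abs(q[...,0])<.03)
a=q[m];print(m.sum(),np.percentile(a[:,2],[50,90,99,100]),a[a[:,2]>.06].min(0),a[a[:,2]>.06].max(0))
```

```text
[ 0.4482 -0.184   0.019 ] [12.32  0.28 20.5 ]
[ 0.4737 -0.2817  0.019 ] [ 2.22  0.31 20.5 ]
[ 0.4729 -0.279   0.032 ] [ 2.5  0.3 19.2]
[ 0.4983 -0.3761  0.032 ] [-7.53  0.33 19.2 ]
0.10100862678560261 0.10031630937172362 104.62532969444615
3682 [0.04468766 0.06165741 0.0680561  0.0708423 ] [-0.01160884 -0.03245356  0.06000045] [0.01090358 0.03376359 0.0708423 ]
```

```bash
python3 -m jog '[[[4,-0.1,0.1,4,0,0,0],[4,-0.2,0.2,8,0,0,0],[4,-0.2,0.2,11,0,0,0],[4,-0.2,0.2,12.5,0,0,0],[4,-0.2,0.2,13,0,0,0]]]'
python3 -m jog '[[[2.5,0,0,0,0,0,0],[2,0,0,0.1,0,0,0],[2,0,0,0.2,0,0,0],[2,0,0,0.3,0,0,0]]]'
python3 -m jog '[[[1,0,0,0,0,0,0],[1,0,0,0,0,0,0],[0.5,0,0,0,0,0,0],[0.2,0,0,0,0,0,0],[0.2,0,0,0,0,0,0]]]' 90
```

```text
clock: 3.75
tcp_pos: [0.4782, -0.3049, 0.0924]
orientation: [-179.9, -0.1, 104.4]
wrist_force: [-0.3, -0.7, -0.6]
opening: 0.466
clock: 4.15
tcp_pos: [0.4791, -0.3058, 0.092]
orientation: [179.9, 0.1, 104.3]
wrist_force: [0.2, -0.3, 0.6]
opening: 0.235
clock: 4.65
tcp_pos: [0.479, -0.3057, 0.092]
orientation: [179.9, 0.1, 104.3]
wrist_force: [-0.0, 0.7, 6.5]
opening: 0.134
```

```bash
python3 -m jog '[[[0.2,0,0,-0.5,0,0,0],[0.2,0,0,-2,0,0,0],[0.2,0,0,-4,0,0,0],[0.2,0,0,-8,0,0,0],[0.2,0,0,-12,0,0,0]]]'
python3 - <<'E'
from h import *
f,p=cloud('wrist'); cv2.imwrite('pics/w2.png',cv2.resize(f,(800,600))); np.save('w2.npy',p)
M=T();print(sense()['tcp_pos'],sense()['wrist_force'])
q=(p-M[:3,3])@M[:3,:3]
# blade points in tool frame
m=(abs(q[...,1])<.02)&(q[...,0]>.03)&(q[...,0]<.15)&(q[...,2]<.1)&(q[...,2]>.04)
a=q[m]; 
for x in np.arange(.03,.15,.01):
    b=a[abs(a[:,0]-x)<.005]
    if len(b)>3: print(x.round(3),len(b),np.median(b,0).round(4),b[:,1].min().round(4),b[:,1].max().round(4))
print(a[:,0].max())
E
```

```text
clock: 5.15
tcp_pos: [0.4782, -0.305, 0.2123]
orientation: [-179.9, -0.1, 104.3]
wrist_force: [0.6, 0.3, -0.8]
opening: 0.134
[ 0.48084157 -0.30718075  0.21917533] [ 0.49931945 -1.78851568  2.91544149]
0.03 447 [ 0.0324 -0.0022  0.079 ] -0.0137 0.0099
0.04 953 [ 0.0401 -0.0022  0.0789] -0.0141 0.0097
0.05 1017 [ 0.0501 -0.0021  0.0788] -0.0141 0.01
0.06 1068 [ 0.06   -0.0021  0.0787] -0.014 0.0099
0.07 1173 [ 0.0701 -0.0021  0.0786] -0.0141 0.01
0.08 1255 [ 0.0802 -0.0021  0.0784] -0.0143 0.01
0.09 1316 [ 0.0902 -0.0021  0.0783] -0.0142 0.0099
0.1 1460 [ 0.1002 -0.0021  0.0781] -0.0142 0.0099
0.11 1539 [ 0.1101 -0.0021  0.0781] -0.0142 0.0098
0.12 893 [ 0.1178 -0.0021  0.078 ] -0.014 0.0099
0.12057190374067195
```

View pics/w2.png

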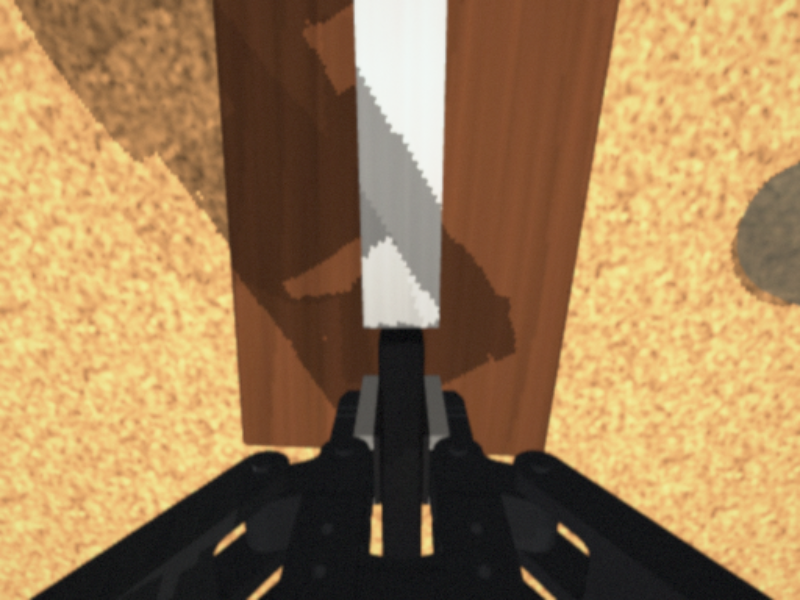

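Knife is held straight between the pads, with the joint at (400,328) and the blade flat to within 0.6° about 80 mm below the TCP. I'll work out the approach next.

```bash
python3 -m jog '[[[0.2,0,0,0,0,0,0],[0.2,0,0,0,0,0,0]]]'
python3 - <<'E'
from h import *
s=sense();print(s['tcp_pos'],s['orientation'])
M=T(); g=get_image('wrist'); C=M@np.array(g['tool_from_camera']); q=pix(g,400*.64,328*.64,M[2,3]-.0785,C); print('junction tool',M[:3,:3].T@(q-M[:3,3]))
for xt in(-.125,-.05): 
  P=tin(xt-.125,0,.1885); print(P); go(P,[180,0,TA])
E
```

```text
clock: 5.4
tcp_pos: [0.4782, -0.305, 0.2112]
orientation: [-180.0, -0.0, 104.3]
wrist_force: [-0.4, -0.3, -1.8]
opening: 0.135
[ 0.47822089 -0.30496846  0.21116685] [-1.79988668e+02 -1.71664268e-02  1.04324633e+02]
junction tool [0.02272893 0.0004122  0.07850673]
[ 0.60132206 -0.12770991  0.1885    ]
shift cm [14.09 16.34  2.18] rotvec [-0.0012 -0.0019 -0.0323]
[ 0.58043545 -0.05567694  0.1885    ]
shift cm [21.59 16.1   2.2 ] rotvec [-0.0012 -0.0019 -0.0323]
```

Run:
```python
from h import *
M=T(); g=get_image('wrist'); Ct=np.array(g['tool_from_camera']); d=g['depth']; v,u=np.mgrid[:384,:512]
p=np.stack([(u-g['cx'])/g['fx']*d,-(v-g['cy'])/g['fy']*d,-d],-1)@Ct[:3,:3].T+Ct[:3,3]
np.save('tool.npy',p)
m=(abs(p[...,1])<.02)&(p[...,2]<.1)&(p[...,2]>.04)&(p[...,0]>.03)
a=p[m]
for x in(.04,.08,.118):
    b=a[abs(a[:,0]-x)<.005]; print(x,np.median(b,0).round(4),b[:,1].min(),b[:,1].max())
C=M@Ct; q=pix(g,256,328*.64,M[2,3]-.073,C); print('junction tool',M[:3,:3].T@(q-M[:3,3]))
```

```text
0.04 [0.04   0.0004 0.0725] -0.011411378713121962 0.012540117338198745
0.08 [0.0803 0.0005 0.0724] -0.011621610082269132 0.012566322350649963
0.118 [0.1149 0.0005 0.0724] -0.011444383294203813 0.012391672241015193
junction tool [0.02489387 0.00042224 0.07304696]
```

Run:
```python
from h import *
p=np.load('top.npy')
for n,(r0,r1,c0,c1),z0 in(('jar',(100,160,325,375),.1),('bowl',(100,160,265,318),.045),('mug',(105,155,225,262),.08),('mill',(145,190,105,145),.13)):
    q=p[r0:r1,c0:c1].reshape(-1,3); q=q[q[:,2]>z0]; c,r=cv2.minEnclosingCircle(q[:,:2].astype(np.float32)); print(n,c,r,q[:,2].max(), 'tin', (np.array([*c,0])-TIN)@np.c_[X,Y])
```

```text
jar (0.7001457214355469, -0.212586909532547) 0.03820059448480606 0.1302434315278942 tin [-0.35904046 -0.07127691]
bowl (0.7167090177536011, -0.050457663834095) 0.060333456844091415 0.06426316983012592 tin [-0.20793779 -0.13233605]
mug (0.6870212554931641, 0.08609360456466675) 0.07602477818727493 0.12457040046536227 tin [-0.06852085 -0.14185067]
mill (0.5972145795822144, 0.4392535090446472) 0.022735973820090294 0.1612476230413955 tin [ 0.29567802 -0.15394766]
```

```bash
python3 -m jog '[[[0.2,4,3,0.5,0,0,0],[0.2,8,6.5,1,0,0,-0.01],[0.2,11,10,1.5,0,0,-0.02],[0.2,13,13.5,2.2,0,0,-0.03],[0.2,14,16,2.8,0,0,-0.032]]]'
python3 -m jog '[[[0.2,0.1,0.3,0.1,0,0,0],[0.2,0.1,0.3,0.1,0,0,0],[0.2,0.1,0.3,0.1,0,0,0]]]'
python3 - <<'E'
from h import *
s=sense();print(s['tcp_pos'],s['orientation'])
g=get_image('side'); f=g['frame'];np.save('s2.npy',g['depth'])
cv2.imwrite('pics/s2.png',cv2.resize(f[130:330,150:400],(800,640))[:600])
go(tin(-.175,0,.1823),[180,0,TA])
f,p=cloud('wrist'); M=T(); t=p.reshape(-1,3); t=t[(abs(t[:,2]-.121)<.006)]; l=np.c_[(t-TIN)@X,(t-TIN)@Y,t[:,2]]; l=l[(abs(l[:,1])<.09)&(l[:,0]>-.11)]
print(len(l),np.percentile(l[:,0],[0.5,2]),np.percentile(l[:,1],[.5,99.5]),np.median(l[:,2]))
cv2.imwrite('pics/w3.png',cv2.resize(f,(800,600)))
E
```

```text
clock: 6.0
tcp_pos: [0.5994, -0.1269, 0.1807]
orientation: [-179.8, -0.2, 106.3]
wrist_force: [0.6, -0.7, -0.4]
opening: 0.132
clock: 6.3
tcp_pos: [0.6004, -0.1288, 0.1809]
orientation: [-179.9, -0.1, 106.1]
wrist_force: [0.3, 0.3, -0.6]
opening: 0.135
[ 0.60040252 -0.12876895  0.18093032] [-1.79854955e+02 -8.57870091e-02  1.06121219e+02]
shift cm [ 7.61  0.11 -0.09] rotvec [-0.0018 -0.0011 -0.0016]Traceback (most recent call last):
  File "<stdin>", line 7, in <module>
    return _quantile_unchecked(
        a, q, axis, out, overwrite_input, method, keepdims, weights)
    return _ureduce(a,
                    func=_quantile_ureduce_func,
    ...<5 lines>...
                    overwrite_input=overwrite_input,
                    method=method)
    r = func(a, **kwargs)
    result = _quantile(arr,
                       quantiles=q,
    ...<2 lines>...
                       out=out,
                       weights=wgt)
    slices_having_nans = np.isnan(arr[-1, ...])
                                  ~~~^^^^^^^^^
IndexError: index -1 is out of bounds for axis 0 with size 0
```

View pics/s2.png

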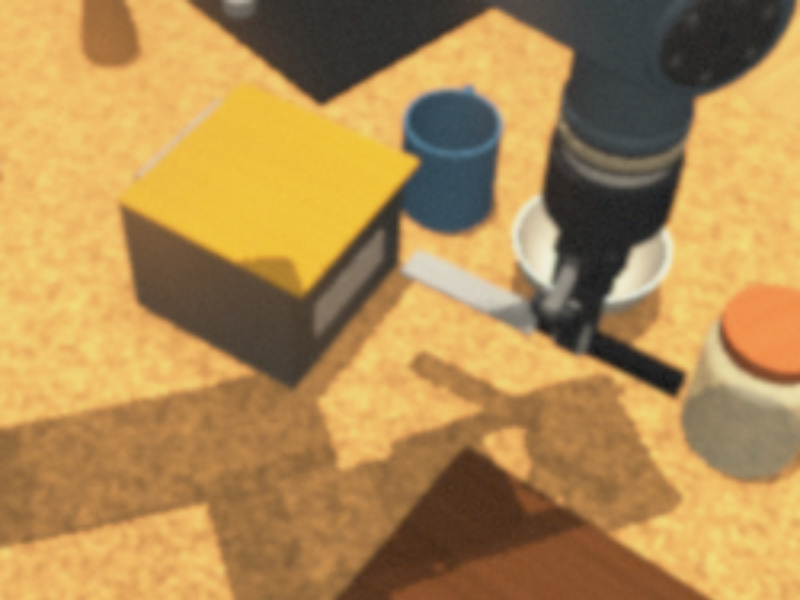

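Side view: the blade (≈(405–530,255–320)) lines up with the middle of the lid's front edge (≈(361,226)) and sits just below lid height. Next I slide it in.

```bash
python3 -m jog '[[[0.2,1.5,0.1,-0.1,0,0,0],[0.2,3,0.1,-0.1,0,0,0],[0.2,4.5,0.1,-0.1,0,0,0],[0.2,4.5,0.1,-0.1,0,0,0]]]'
python3 -m jog '[[[0.2,1,0,0,0,0,0],[0.2,2,0,0,0,0,0],[0.2,3.1,0,0,0,0,0],[0.2,3.1,0,0,0,0,0]]]'
python3 - <<'E'
from h import *
# arc plan: tip at r from hinge; offsets from start (tool x = +X, tool z down), blade top on lid
r=.125
for t in np.arange(0,1.71,.1): print(round(t,2),round(100*r*(1-np.cos(t)),2),round(-100*r*np.sin(t),2))
E
```

```text
clock: 6.8
tcp_pos: [0.5884, -0.082, 0.1829]
orientation: [-179.9, -0.1, 106.3]
wrist_force: [0.4, -0.9, 0.0]
opening: 0.131
clock: 7.2
tcp_pos: [0.5806, -0.0534, 0.1828]
orientation: [-179.9, -0.1, 106.2]
wrist_force: [-1.1, 0.0, -0.4]
opening: 0.133
0.0 0.0 -0.0
0.1 0.06 -1.25
0.2 0.25 -2.48
0.3 0.56 -3.69
0.4 0.99 -4.87
0.5 1.53 -5.99
0.6 2.18 -7.06
0.7 2.94 -8.05
0.8 3.79 -8.97
0.9 4.73 -9.79
1.0 5.75 -10.52
1.1 6.83 -11.14
1.2 7.97 -11.65
1.3 9.16 -12.04
1.4 10.38 -12.32
1.5 11.62 -12.47
1.6 12.86 -12.49
1.7 14.11 -12.4
```

```bash
python3 -m jog '[[[0.2,0,0,-0.6,0,0,0],[0.2,0,0,-1.2,0,0,0],[0.2,0.1,0,-1.8,0,0,0],[0.2,0.15,0,-2.4,0,0,0],[0.2,0.25,0,-3,0,0,0]]]'
python3 -m jog '[[[0.2,0.1,0,-0.6,0,0,0],[0.2,0.2,0,-1,0,0,0],[0.2,0.3,0,-1.2,0,0,0],[0.2,0.3,0,-1.2,0,0,0],[0.2,0.3,0,-1.2,0,0,0]]]'
python3 - <<'E'
from h import *
f,p=cloud('side'); cv2.imwrite('pics/s3.png',cv2.resize(f[100:330,120:420],(780,598)))
t=p.reshape(-1,3);l=np.c_[(t-TIN)@X,(t-TIN)@Y,t[:,2]]
c=f.reshape(-1,3).astype(int); m=(abs(l[:,1])<.08)&(abs(l[:,0])<.1)&(l[:,2]>.105)&(c[:,1]-c[:,0]>60)
l=l[m]; a=np.polyfit(l[:,0],l[:,2],1); print(m.sum(),'lid angle',np.arctan(-a[0]))
E
```

```text
clock: 7.7
tcp_pos: [0.5807, -0.053, 0.2135]
orientation: [-180.0, 0.0, 106.2]
wrist_force: [-0.7, 0.0, -2.7]
opening: 0.132
clock: 8.2
tcp_pos: [0.5801, -0.05, 0.2251]
orientation: [180.0, 0.0, 106.2]
wrist_force: [-0.9, -1.3, -1.2]
opening: 0.136
2719 lid angle 0.2960459924686893
```

View pics/s3.png

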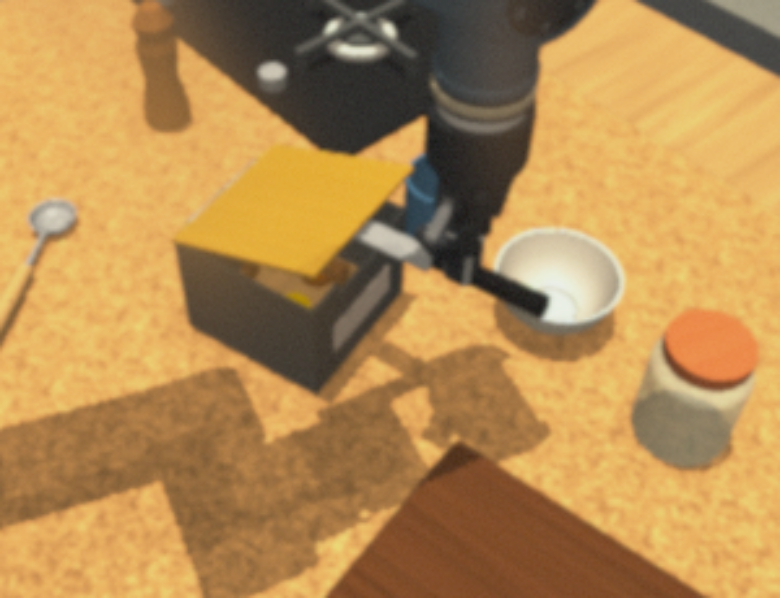

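View: the lid is tilted open, resting on the blade tip (≈(375,240)), measured 0.296 rad against 0.297 predicted. Continuing along the arc.

```bash
python3 -m jog '[[[0.2,0.43,0,-1.18,0,0,0],[0.2,0.97,0,-2.3,0,0,0],[0.2,1.62,0,-3.37,0,0,0],[0.2,2.38,0,-4.36,0,0,0],[0.2,3.23,0,-5.28,0,0,0]]]'
python3 -m jog '[[[0.2,0.94,0,-0.82,0,0,0],[0.2,1.96,0,-1.55,0,0,0],[0.2,3.04,0,-2.17,0,0,0],[0.2,4.18,0,-2.68,0,0,0],[0.2,5.37,0,-3.07,0,0,0]]]'
python3 -m jog '[[[0.2,1.22,0,-0.28,0,0,0],[0.2,2.46,0,-0.43,0,0,0],[0.2,3.5,0,-0.45,0,0,0],[0.2,3.5,0,-0.45,0,0,0],[0.2,3.5,0,-0.45,0,0,0]]]'
python3 - <<'E'
from h import *
for n in('side','top'):
    f,p=cloud(n); cv2.imwrite(f'pics/{n}4.png',cv2.resize(f[100:330,120:420],(780,598)))
    t=p.reshape(-1,3);l=np.c_[(t-TIN)@X,(t-TIN)@Y,t[:,2]]
    c=f.reshape(-1,3).astype(int); m=(abs(l[:,1])<.08)&(abs(l[:,0]-.06)<.07)&(l[:,2]>.125)&(l[:,2]<.29)&(c[:,1]-c[:,0]>50)
    l=l[m]; print(m.sum()); 
    if m.sum()>50: a=np.polyfit(l[:,2],l[:,0],1); print('lid angle',np.pi/2+np.arctan(a[0]), l.min(0),l.max(0))
E
```

```text
clock: 8.75
tcp_pos: [0.5707, -0.018, 0.279]
orientation: [180.0, 0.0, 106.2]
wrist_force: [-0.2, -0.9, -2.5]
opening: 0.135
clock: 9.25
tcp_pos: [0.5558, 0.0338, 0.3089]
orientation: [180.0, 0.0, 106.2]
wrist_force: [0.3, -1.4, -2.5]
opening: 0.135
clock: 9.75
tcp_pos: [0.5462, 0.067, 0.3129]
orientation: [180.0, -0.0, 106.2]
wrist_force: [-1.4, -0.1, -0.8]
opening: 0.129
275
lid angle 1.612047793648036 [ 0.0736897 -0.0788847  0.1264447] [0.08728866 0.07850848 0.27805544]
129
lid angle 1.3797090065662017 [ 0.08258316 -0.07457536  0.27111597] [0.08812057 0.07607689 0.28425188]
```

View pics/side4.png

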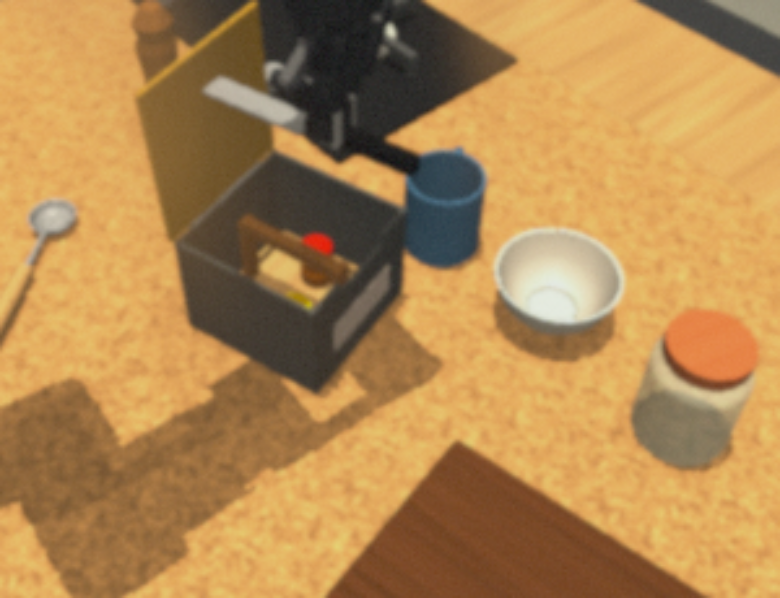

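The lid stands at ≈1.6 rad (side fit), and the carrier with its bar along the tin's x axis and both jars is visible inside. I take the knife back to the board.

```bash
python3 -m jog '[[[0.2,-2,0,0,0,0,0],[0.2,-6,0,0,0,0,0],[0.2,-10,0,0,0,0,0],[0.2,-14,-1,0,0,0,0],[0.2,-17,-3,0,0,0,0]]]'
python3 -m jog '[[[0.2,-3,-3,1.5,0,0,0],[0.2,-6,-6,3,0,0,0.01],[0.2,-9,-9,5,0,0,0.02],[0.2,-12,-11.5,7.5,0,0,0.03],[0.2,-15,-13.2,10,0,0,0.032]]]'
python3 -m jog '[[[0.2,-1,-0.3,3,0,0,0],[0.2,-1.5,-0.5,6,0,0,0],[0.2,-1.8,-0.6,8,0,0,0],[0.2,-1.8,-0.6,9,0,0,0],[0.2,-1.8,-0.6,9.2,0,0,0]]]'
python3 - <<'E'
from h import *
s=sense();print(s['tcp_pos'],s['orientation']);go([.479,-.3057,.1],[180,0,104.3])
f,p=cloud('wrist'); C=0
g=get_image('wrist');Ct=np.array(g['tool_from_camera']); d=g['depth']; v,u=np.mgrid[:384,:512]
p=np.stack([(u-g['cx'])/g['fx']*d,-(v-g['cy'])/g['fy']*d,-d],-1)@Ct[:3,:3].T+Ct[:3,3]
m=(abs(p[...,1])<.02)&(p[...,2]<.09)&(p[...,2]>.04)&(p[...,0]>.03)
a=p[m]
for x in(.04,.08,.115):
    b=a[abs(a[:,0]-x)<.005]; print(x,np.median(b,0).round(4))
E
```

```text
clock: 10.35
tcp_pos: [0.5662, -0.1082, 0.3129]
orientation: [179.9, 0.1, 106.1]
wrist_force: [0.3, -0.1, -0.5]
opening: 0.135
clock: 10.85
tcp_pos: [0.4782, -0.288, 0.2123]
orientation: [180.0, 0.0, 104.2]
wrist_force: [0.3, 0.2, -1.0]
opening: 0.133
clock: 11.35
tcp_pos: [0.4778, -0.3049, 0.1197]
orientation: [-179.9, -0.1, 104.3]
wrist_force: [-0.5, -0.9, -0.9]
opening: 0.134
[ 0.47783663 -0.30493998  0.11970027] [-1.79935044e+02 -1.20089729e-01  1.04271059e+02]
shift cm [-0.11  0.1   1.97] rotvec [-0.0011 -0.0021 -0.0005]
0.04 [0.0401 0.0004 0.0725]
0.08 [0.0803 0.0005 0.0725]
0.115 [0.1134 0.0005 0.0724]
```

```bash
python3 -m jog '[[[0.2,0,0,1,0,0,0],[0.2,0,0,2,0,0,0],[0.2,0,0,2.4,0,0,0],[0.2,0,0,2.6,0,0,0],[0.2,0,0,2.75,0,0,0]]]'
python3 -m jog '[[[0.2,0,0,0.05,0,0,0],[0.2,0,0,0.05,0,0,0],[1.4,0,0,0,0,0,0],[1.8,0,0,0,0,0,0],[2.5,0,0,0,0,0,0]]]' 40
python3 -m jog '[[[4,0,0,0,0,0,0],[4,0,0,0,0,0,0],[4,0,0,-1,0,0,0],[4,0,0,-4,0,0,0],[4,0,0,-8,0,0,0]]]'
python3 - <<'E'
from h import *
f,p=cloud('wrist'); cv2.imwrite('pics/w5.png',cv2.resize(f,(800,600)))
E
```

```text
clock: 11.95
tcp_pos: [0.4783, -0.3049, 0.0932]
orientation: [-180.0, -0.0, 104.3]
wrist_force: [-0.7, -0.3, -0.9]
opening: 0.131
clock: 12.45
tcp_pos: [0.4785, -0.3051, 0.0937]
orientation: [180.0, 0.0, 104.3]
wrist_force: [0.1, -0.5, -0.1]
opening: 0.293
clock: 12.95
tcp_pos: [0.4774, -0.3042, 0.1732]
orientation: [-179.9, -0.2, 104.3]
wrist_force: [0.4, 0.6, -0.1]
opening: 0.466
```

View pics/w5.png

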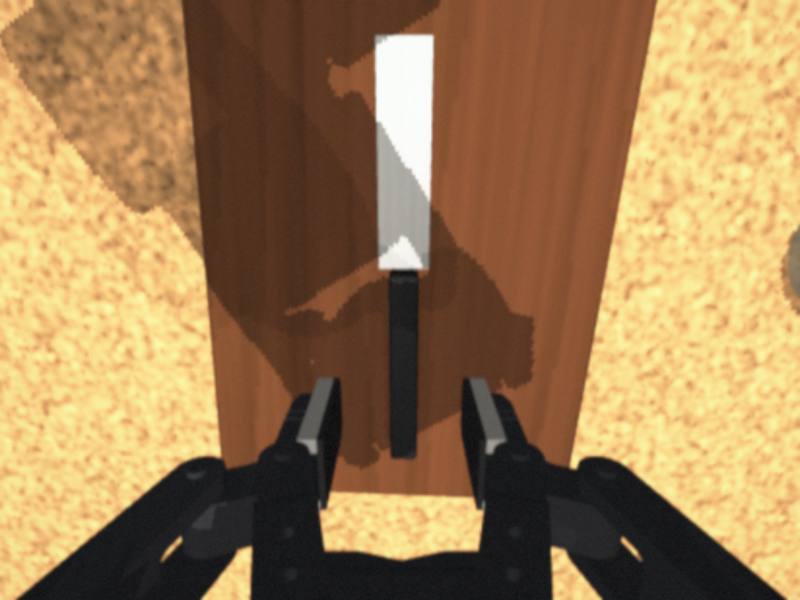

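Knife lies on the board (tip (404,36), handle end (403,457)), released. Now I hover over the tin.

Run:
```python
from h import *
go(tin(-.03,0,.34),[180,0,TA])
```

```text
shift cm [ 36.19  15.53 -16.17] rotvec [ 0.0047  0.0079 -0.0318]
```

```bash
python3 -m jog '[[[6,0,0,-4,0,0,0],[6,1,0.5,-8,0,0,0],[6,4,2,-11.5,0,0,0],[6,8,4,-14,0,0,0],[6,12,6,-15,0,0,0]]]'
python3 -m jog '[[[6,4,2,-0.5,0,0,0],[6,8,4,-1,0,0,-0.01],[6,12,6,-1.1,0,0,-0.02],[6,16,7.5,-1.2,0,0,-0.03],[6,20,8.7,-1.2,0,0,-0.032]]]'
python3 -m jog '[[[6,3,0.7,0,0,0,0],[6,4.2,0.8,0,0,0,0],[6,4.2,0.8,0,0,0,0],[6,4.2,0.8,0,0,0,0],[6,4.2,0.8,0,0,0,0]]]'
python3 - <<'E'
from h import *
f,p=cloud('wrist'); cv2.imwrite('pics/w6.png',cv2.resize(f,(800,600)))
s=sense();print(s['tcp_pos'],s['orientation'])
t=p.reshape(-1,3);l=np.c_[(t-TIN)@X,(t-TIN)@Y,t[:,2]]; c=f.reshape(-1,3)
b=l[(abs(l[:,2]-.091)<.008)&(abs(l[:,1])<.03)&(abs(l[:,0])<.07)]
print(len(b),b.min(0),b.max(0),np.median(b,0))
r=cv2.minAreaRect((b[:,:2]*1000).astype(np.float32));print('bar in tin mm',r)
w=l[(abs(l[:,2]-.115)<.005)&(abs(l[:,:2]).max(1)<.1)];print('rim',len(w),np.percentile(w,[1,99],axis=0))
go(tin(-.01,0,.2),[180,0,TA])
E
```

```text
clock: 13.5
tcp_pos: [0.5078, -0.1735, 0.3271]
orientation: [179.7, 0.3, 104.2]
wrist_force: [0.8, 0.1, 0.2]
opening: 0.704
clock: 14.0
tcp_pos: [0.5418, 0.0434, 0.3364]
orientation: [179.9, 0.0, 106.2]
wrist_force: [0.3, 0.4, -0.5]
opening: 0.698
clock: 14.5
tcp_pos: [0.5378, 0.0826, 0.3355]
orientation: [180.0, 0.0, 106.1]
wrist_force: [-0.1, -0.6, -0.1]
opening: 0.699
[0.53786651 0.08257033 0.33547935] [1.79995913e+02 2.63211761e-02 1.06039826e+02]
1376 [-0.05704398 -0.01065876  0.08473206] [0.05924066 0.00672552 0.09348364] [ 0.0074768  -0.0018319   0.09131385]
bar in tin mm ((1.1791725158691406, -1.9437856674194336), (15.70253849029541, 116.28734588623047), 89.07524108886719)
rim 3170 [[-0.07504826 -0.07507273  0.11018082]
 [ 0.07458436  0.07456585  0.11936593]]
shift cm [ 2.04  0.23 13.55] rotvec [ 0.0001  0.0005 -0.0023]
```

View pics/w6.png

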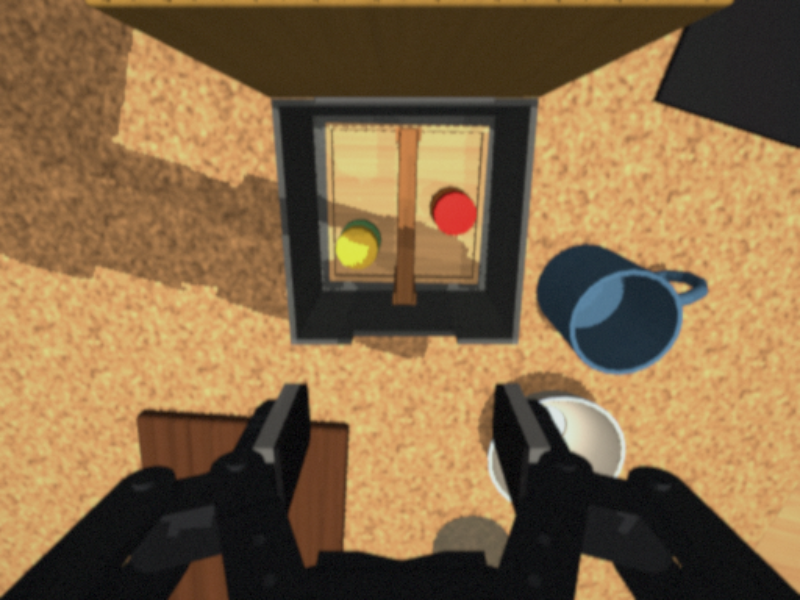

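Wrist view: bar runs along column ≈405 (rows 130–300), red jar at (455,212), yellow-capped jar at (357,247), both standing; tin rim measured at ±75 mm, which confirms the pose. The bar centre is 2 mm off in y. I descend with a 10° lean away from the lid.

```bash
python3 -m jog '[[[6,0.3,0.1,2,0,0.06,0],[6,0.6,0.2,5,0,0.12,0],[6,1,0.3,8,0,0.175,0],[6,1.2,0.4,11,0,0.175,0],[6,1.3,0.42,13,0,0.175,0]]]'
python3 - <<'E'
from h import *
P=R.from_euler('xyz',[180,0,TA],degrees=True)*R.from_rotvec([0,.175,0]); e=P.as_euler('xyz',degrees=True)
g=tin(-.008,-.0019,.084); t=g-.054*P.as_matrix()[:,2]; print(t,e); go(t,e)
E
```

```text
clock: 15.05
tcp_pos: [0.5378, 0.0961, 0.2034]
orientation: [-179.9, -10.1, 106.0]
wrist_force: [-0.2, 0.1, 0.3]
opening: 0.702
[0.53837104 0.09621571 0.13717523] [180.         -10.02676141 106.17      ]
shift cm [-1.16  0.08  6.52] rotvec [-0.0017 -0.0006 -0.0032]
```

```bash
python3 -m jog '[[[6,-0.4,0.05,2,0,0,0],[6,-0.8,0.08,4,0,0,0],[6,-1.1,0.08,5.5,0,0,0],[6,-1.16,0.08,6.2,0,0,-0.003],[6,-1.16,0.08,6.5,0,0,-0.003]]]'
python3 -m jog '[[[4,0,0,0,0,0,0],[3,0,0,0,0,0,0],[2,0,0,0,0,0,0],[1,0,0,0,0,0,0],[0.2,0,0,0,0,0,0]]]' 90
python3 -m jog '[[[0.2,0,0,0,0,0,0],[0.2,0,0,0,0,0,0],[0.2,0,0,0,0,0,0],[0.2,0,0,0,0,0,0],[0.2,0,0,0,0,0,0]]]' 100
python3 - <<'E'
from h import *
f,p=cloud('side'); cv2.imwrite('pics/s7.png',cv2.resize(f[100:330,120:420],(780,598)))
s=sense();print(s['wrist_force'],s['opening'])
M=T(); print('lift 6cm tool',M[:3,:3].T@[0,0,6])
E
```

```text
clock: 15.55
tcp_pos: [0.5389, 0.097, 0.1387]
orientation: [-180.0, -10.0, 106.2]
wrist_force: [-0.3, 0.1, 0.8]
opening: 0.7
clock: 16.05
tcp_pos: [0.5389, 0.0978, 0.1403]
orientation: [179.9, -10.0, 106.4]
wrist_force: [-0.8, -1.1, 6.5]
opening: 0.116
clock: 16.55
tcp_pos: [0.5388, 0.0978, 0.1404]
orientation: [179.9, -10.0, 106.4]
wrist_force: [-1.7, -1.3, 6.4]
opening: 0.117
[-2.03441163 -1.96989199  5.13946582] 0.1195842930778783
lift 6cm tool [ 1.04278429  0.00698689 -5.90868447]
```

```bash
python3 -m jog '[[[0.2,0.05,0,-0.3,0,0,0],[0.2,0.1,0,-0.6,0,0,0],[0.2,0.17,0,-1,0,0,0],[0.2,0.26,0,-1.5,0,0,0],[0.2,0.35,0,-2,0,0,0]]]'
python3 -m jog '[[[0.2,0,0,0,0,0,0],[0.2,0,0,0,0,0,0]]]'
python3 - <<'E'
from h import *
f,p=cloud('side'); cv2.imwrite('pics/s8.png',cv2.resize(f[80:310,120:420],(780,598)))
E
```

```text
clock: 17.1
tcp_pos: [0.5388, 0.0978, 0.16]
orientation: [180.0, -10.0, 106.3]
wrist_force: [0.1, 0.3, -3.1]
opening: 0.116
clock: 17.3
tcp_pos: [0.5389, 0.0978, 0.1599]
orientation: [179.9, -10.0, 106.3]
wrist_force: [0.4, 0.8, -3.0]
opening: 0.116
```

View pics/s8.png

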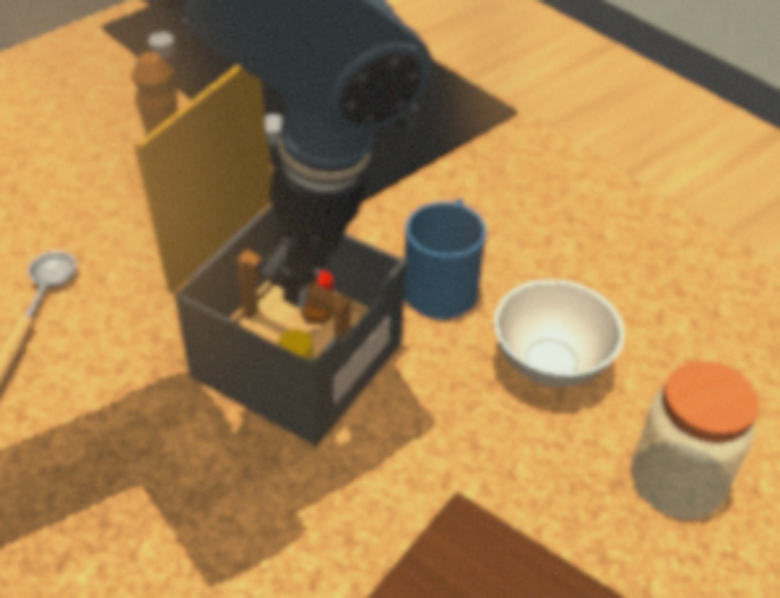

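Carrier rises level in the side view: posts at (249,280) and (340,315), jars at (325,285) and (297,343). The load reads 3 N. Lifting on.

```bash
python3 -m jog '[[[0.2,0.14,0,-0.8,0,0,0],[0.2,0.3,0,-1.7,0,0,0],[0.2,0.49,0,-2.8,0,0,0],[0.2,0.69,0,-3.9,0,0,0],[0.2,0.88,0,-5,0,0,0]]]'
python3 -m jog '[[[0.2,0.18,0,-1,0,0,0],[0.2,0.35,0,-2,0,0,0],[0.2,0.53,0,-3,0,0,0],[0.2,0.7,0,-4,0,0,0],[0.2,0.88,0,-5,0,0,0]]]'
python3 -m jog '[[[0.2,0.18,0,-1,0,0,0],[0.2,0.35,0,-2,0,0,0],[0.2,0.53,0,-3,0,0,0],[0.2,0.7,0,-4,0,0,0],[0.2,0.8,0,-4.6,0,0,0]]]'
python3 -m jog '[[[0.2,0.05,0,-0.2,0,0,0],[0.2,0.05,0,-0.2,0,0,0],[0.2,0.05,0,-0.2,0,0,0],[0.2,0.05,0,-0.2,0,0,0],[0.2,0.05,0,-0.2,0,0,0]]]'
python3 -m jog '[[[0.2,0,0,0,0,0,0],[0.2,0,0,0,0,0,0],[0.2,0,0,0,0,0,0],[0.2,0,0,0,0,0,0],[0.2,0,0,0,0,0,0]]]'
python3 -m jog '[[[0.2,0,0,0,0,0,0],[0.2,0,0,0,0,0,0],[0.2,0,0,0,0,0,0],[0.2,0,0,0,0,0,0],[0.2,0,0,0,0,0,0]]]'
python3 - <<'E'
from h import *
f,p=cloud('side'); cv2.imwrite('pics/s9.png',cv2.resize(f[40:310,110:420],(780,598)))
t=p.reshape(-1,3);l=np.c_[(t-TIN)@X,(t-TIN)@Y,t[:,2]].reshape(p.shape); np.save('l9.npy',l)
c=f.astype(int); m=(abs(l[...,1])<.08)&(abs(l[...,0]-.08)<.05)&(l[...,2]>.125)&(l[...,2]<.29)&(c[...,1]-c[...,0]>50)
b=l[m]; a=np.polyfit(b[:,2],b[:,0],1); print(m.sum(),'lid',np.pi/2+np.arctan(a[0]))
E
```

```text
clock: 17.85
tcp_pos: [0.5389, 0.0977, 0.2118]
orientation: [179.9, -10.0, 106.3]
wrist_force: [0.3, -0.2, -2.3]
opening: 0.116
clock: 18.35
tcp_pos: [0.5387, 0.0977, 0.262]
orientation: [180.0, -10.0, 106.3]
wrist_force: [0.1, -0.2, -3.3]
opening: 0.116
clock: 18.85
tcp_pos: [0.5391, 0.0975, 0.3091]
orientation: [179.9, -10.0, 106.3]
wrist_force: [0.7, 0.0, -2.1]
opening: 0.114
clock: 19.35
tcp_pos: [0.5386, 0.0977, 0.3095]
orientation: [-180.0, -10.0, 106.3]
wrist_force: [-0.1, 0.9, -3.2]
opening: 0.115
clock: 19.85
tcp_pos: [0.5388, 0.0977, 0.31]
orientation: [180.0, -10.0, 106.3]
wrist_force: [-0.8, -0.3, -2.9]
opening: 0.118
clock: 20.35
tcp_pos: [0.5387, 0.0977, 0.31]
orientation: [180.0, -10.0, 106.3]
wrist_force: [0.4, 0.1, -3.4]
opening: 0.119
828 lid 1.8548142496431952
```

View pics/s9.png

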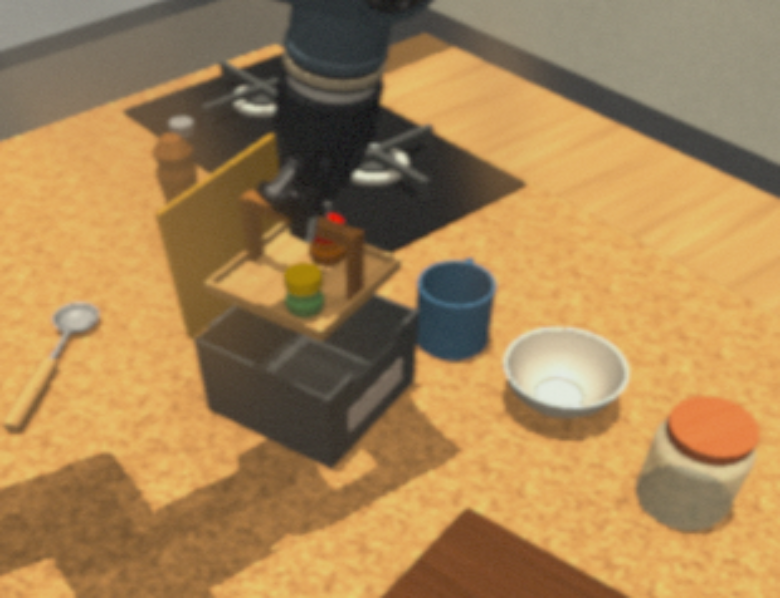

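The carrier is held above the tin, both jars standing (yellow cap (303,278), red cap (335,228)), and the lid is upright. One numeric check of tray height and tilt, and of the lid, before handing in.

Run:
```python
from h import *
l=np.load('l9.npy').reshape(-1,3)
b=l[(abs(l[:,0])<.055)&(abs(l[:,1])<.055)&(abs(l[:,2]-.18)<.012)]
for _ in range(4):
    A=np.c_[b[:,:2],np.ones(len(b))]; a,*_=np.linalg.lstsq(A,b[:,2],rcond=None); r=b[:,2]-A@a; b=b[abs(r)<max(.0015,1.5*r.std())]
print('floor',len(b),a,r.std())
d=l[(l[:,2]>.13)&(l[:,2]<.275)&(l[:,0]>.068)&(l[:,0]<.1)&(abs(l[:,1])<.07)]
k=np.polyfit(d[:,2],d[:,0],1);print('lid',len(d),np.pi/2+np.arctan(k[0]))
print(sense()['clock'],abs(sense()['joint_velocities']).max())
```

```text
floor 730 [-1.25805969e-04 -2.40872866e-03  1.78926426e-01] 0.0007546214178636111
lid 1582 1.6174959111122582
20.4 1.0600485168975005
```

```bash
python3 -c "from cell import *; print(finish_job())"
```

```text
the job is handed in; nothing more can be done
None
```

I finished the whole task in about 20 s of robot time and handed it in; no verdict is reported. I lifted the lid upright with the spreader knife's blade and laid the knife back on the board. I then raised the carrier straight out by its bar and left it held in the air.

**Last checks:**
- **Carrier:** its floor is tilted about 0.002 rad, its underside is about 174 mm above the worktop, and the arm was still. Both jars are standing in it, and the load on the wrist is a steady 3 N or so.
- **Lid:** it stands at about 1.62 rad. A first reading of 1.85 rad was beyond the hinge stop, most likely because carrier points got into the fit. A cleaner fit gave 1.62, which matches the picture.
- **Knife:** the wrist picture after release showed it lying on the board, let go; I did not picture it again before handing in.
- **Bystanders:** the mug, bowl, storage jar, pepper mill and spoon looked unmoved in the last picture; I did not measure their positions again.

**Small disagreements on the way:**
- An early wrist-camera reading of the blade was about 6 mm off because I took the pose at a different moment from the picture. I measured it again before using it.
- Closing on the bar pushed the tool up about 3 mm with a force of 6.5 N, which did no harm.

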